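# Secure the switch box and light it with the inspection lamp

### The job

Secure the clear cover of the switch box by turning its red turnbutton a quarter turn, all the way, so that it points across the edge of the cover; then draw the orange inspection lamp lengthwise out of its sloping holder and hold it with its light strip centred over the middle of the cover, level, strip facing down, lengthwise along the row of switches, about 15 cm above the cover. Finish while still holding the lamp there without moving; keep the cover shut and leave the multimeter, the contactor and the roll of tape where they lie.

Things in the scene. Friction and masses are not known exactly. Their poses are not given: they have to be found in the camera images.
- turnbutton (a joint): Angle of the red turnbutton on the shelf at the near end of the white switch box, about an upright pivot, counter-clockwise from above positive. 0: wing along the cover's near edge (open); 1.571: end stop, wing across the edge, over the cover (secured). Starts between 0 and 0.4, needs about 0.04 N m, stays where left.
- turnbutton_wing (a point): On the turnbutton's pivot, at the height to pinch the upright red wing, 46 long, 12 thick, 30 high: this point lies 10 below its top and 20 above the 62 x 16 x 8 bar under it. The wing runs along this point's y axis (it turns with the button); z is up. The cover's top lies 28 below this point, the shelf 38 below.
- cover (a joint): Angle of the hinged cover of the switch box, a grey frame with a clear pane: 0 shut (as it starts), positive as its near edge rises. The hinge is at the far end.
- cover_middle (a point): Middle of the shut cover's top face, 86 above the table. z up; x runs along the row of switches, from the turnbutton's end (-x) to the hinge (+x); the cover is 220 along x, 160 along y. The pivot of the turnbutton lies 130 from this point along -x; the box with the shelf reaches to -155. The box is fixed.
- lamp_grip (a point): Centre of the orange lamp's handle, where to grip it. x along the lamp to its light tip, y across, z out of its back (opposite the strip). Handle 100 long (x -50 to 50), 30 wide, 24 thick; then a black blade (x 50 to 160), 22 wide, z from -12 to 4. In the holder x points away from the robot, 35 degrees down; y is level; the handle is the upper, near end. Centre of mass x = 22. 0.15 to 0.3 kg.
- lamp_light (a point): Centre of the pale light strip on the underside of the lamp's blade: 105 along x and -12 along z from lamp_grip, same axes. The strip is 85 long and shines along -z.
- lamp: The whole lamp as a loose body; its axes are those of the holder when seated, so use the points for its attitude. Origin at the handle's centre.
- holder: Fixed holder: a blue sleeve sloping 35 degrees, closed at its lower end, 36 wide outside, and a steel ledge 16 wide under the lamp that ends 11 beyond the handle's centre. Origin under the middle of its 200 x 100 base plate, z up, x in the heading of the seated lamp. The seated handle's centre is at (-70, 0, 135) in this frame.
- holder_mouth (a point): Centre of the sleeve's mouth, on the lamp's axis. The seated lamp is 65 deep in the sleeve with about 2.5 play each side; drawn back along its own axis by more than 65 (80 is safe) it is free.
- panel: The white switch box, fixed on the table. Origin under the middle of the cover, axes as cover_middle.
- meter: Green multimeter lying on the table, 150 x 78 x 36, with a dial 8 higher. Origin at the centre of its underside. Leave it.
- contactor: Small black and white contactor (switching relay), 62 x 45 x 58, standing on the table. Origin at the centre of its underside. Leave it.
- tape: Blue roll of tape lying flat, diameter 66, height 19. Origin at the centre of its underside. Leave it.
There are look-alikes about, which are no part of the job. Leave any turquoise look-alike of the holder alone. What is shaped like the lamp but turquoise is not meant.

How it is judged:
By the outcome, as a careful person would: the job done as asked, in the order asked, and still so for the second after the job is handed in, while the arm keeps its last pose, push and grip.
It also fails if it takes over 64 s, if anything falls off the work surface, if the arm or the gripper's body presses on something with over 40 N, if the wrist force passes 120 N, or if a joint passes its speed limit or range.

### The arm

A 7-joint arm with a two-finger parallel gripper is mounted at the origin on the work surface. World frame = base frame: x ahead of the robot, y to its left, z up, the work surface at z = 0. Lengths are in m, angles in rad, forces in N, time in s.
With the tool pointing down it reaches from about 0.4 to 0.85 m from the base axis. Payload 10.4 kg.
Tool frame: the origin (TCP) lies at the very end of the fingers, on their centre line; the grasp point (between the pads) lies behind it (r.hold_point_z is the z of the grasp point in the tool frame, in m); z points along the fingers, y is the direction in which the jaws open and shut (so a half turn about z gives the same grasp; the last joint's range is limited). The gripper opens to 87 mm and grips with 3 to 60 N. Pads are 19 mm wide; open, the fingers measure 117 mm over their backs; the gripper's body (75 mm by 190 mm) begins 51 mm behind the grasp point.
Start: joints at [1.174, 0.332, -0.065, 1.46, 0.022, 1.35, -0.088], TCP at [0.228, -0.582, 0.223] pointing down, gripper open.
Joint ranges: [-2.6, 2.6], [-0.5, 2.12], [-1.47, 1.34], [0.16, 2.42], [-1.27, 4.41], [0.06, 2.06], [-2.6, 2.6]. Speed limits (rad/s): [2.22, 2.22, 2.79, 2.79, 3.14, 3.14, 3.14].

### API

Orientations are given as [roll, pitch, yaw] about the fixed x, y, z axes, in that order (R = Rz(yaw) Ry(pitch) Rx(roll)).
In Python, from bench import r, grab_frame gives the robot as it stands.
- The arm moves only by the tool send_rows, never from a script. Its argument "steps" is one flat list of numbers, 7 for each row, row after row: the shift along the tool's x, y, z in cm, then the turn, a rotation vector about the tool's x, y, z in degrees, then the opening, from 0 (shut) to 1 (fully open). In form: [tx, ty, tz, wx, wy, wz, gripper, tx, ty, tz, wx, wy, wz, gripper, ...]. A call has 1 to 12 rows; each row shifts and turns the commanded pose from where the row before left it, along the tool's axes as they then stand; what a row does not reach is not made up. A row lasts 1/8 s, in which the tool goes at most 62.5 mm and 10.7 degrees, less where a joint would pass 70% of its speed; a pose out of reach is approached as far as the arm can. A call is refused whole if a number of a shift passes 6.25 or a number of a turn 10.7, either way. A call with a gripper value outside its range is refused whole. The fingers move at their own pace and stop on an object; the grip force is fixed at half the most. Time passes only in rows, so rows that do not move let the fingers close. It gives the time, the measured TCP pose, the force and the opening at its end, in the units of the state.
- r.read_state(): the state, without advancing time (a new reading comes with each control period).
- grab_frame(name): name is "scene" or "top" or "wrist"; returns a dict with "color" (384x512x3 uint8, blue, green, red), "fx", "fy", "cx", "cy" (pixels), "view" (4x4, takes a point from world to camera coordinates). Camera axes: x right, y down, z forward; pixel columns grow to the right and rows downward; lengths in m; the calibration is good to about 2 mm. A picture is of the moment at which its call begins. There is no depth.
- r.hand_in(): hands the job in, once; it reports no verdict.
The state is a dict: "time": time; "qpos": joint angles; "joint_velocities": joint speeds; "joint_efforts": joint torques, N m; "ee_pos": TCP position; "tcp_rot": TCP orientation; "force": force on the tool from outside, world axes, zero at the start; "ft_torque": the same for the moment, N m; "opening": finger opening in m.
Only numpy, scipy, OpenCV 4.12 (cv2) and the standard library are available. Lean on these libraries where they do the work, as an engineer would, in place of code of your own. Each camera call takes 0.05 s, during which the arm holds its last target. There are 200 camera calls.

## Working session

There is one attempt and no reset: what is moved stays moved. The work goes in short steps, Python scripts to look and compute and a tool call to move; the robot and the scene stay as the last step left them, time stands still between calls to the robot, and variables do not carry over. Pictures are saved under pics/ and viewed, about 8 in all and at most 12, crops included, and the job is handed in when it is done.

Besides the shell and the picture viewer there is one more tool, called after "Call:" as name(argument=value, ...) on one line, values as JSON. send_rows: Moves the arm, as the interface text tells. Its arguments: {"type":"object","properties":{"steps":{"type":"array","items":{"type":"number"}}},"required":["steps"]}

```bash
mkdir -p pics; ls
python3 - <<'E'
from bench import r, grab_frame
import cv2, numpy as np
for n in("scene","top"):
    f=grab_frame(n); cv2.imwrite(f"pics/{n}0.png",f["color"]); np.savez(f"{n}0.npz",**f)
    print(n,f["fx"],f["fy"],f["cx"],f["cy"],f["view"].round(4).tolist())
print(r.read_state(), r.hold_point_z)
a=[cv2.imread(f"pics/{n}0.png") for n in("scene","top")]
E
```

```text
pics
scene 478.9540622032619 478.9540622032619 246.62830775631792 195.89838582823793 [[0.0414, 0.9991, 0.01, 0.0623], [0.7556, -0.0247, -0.6546, -0.3387], [-0.6538, 0.0347, -0.7559, 1.9803], [0.0, 0.0, 0.0, 1.0]]
top 386.88191816464666 386.88191816464666 257.8811131714476 190.49197012033306 [[0.0253, -0.9996, -0.0148, -0.0839], [-0.9988, -0.0246, -0.0422, 0.5328], [0.0419, 0.0158, -0.999, 1.3188], [0.0, 0.0, 0.0, 1.0]]
{'time': 0.1, 'qpos': array([ 1.17441392,  0.33277156, -0.06471746,  1.46084335,  0.02158327,
        1.34992148, -0.08851129]), 'joint_velocities': array([ 0.00055707, -0.00092072,  0.00094713, -0.00098548, -0.00043051,
       -0.00199855,  0.00061454]), 'joint_efforts': array([ 2.14963184e-03, -6.24545574e+01,  2.51982640e-02, -3.90713739e+01,
       -6.13750541e-02,  3.66359402e-02, -2.72486051e-05]), 'ee_pos': array([ 0.22809639, -0.58151686,  0.2218634 ]), 'tcp_rot': array([-3.14034409e+00,  3.57788891e-05,  3.73802885e-01]), 'force': array([ 0.58726436, -0.1796187 , -0.39172579]), 'ft_torque': array([-0.00052691, -0.01123598, -0.00361463]), 'opening': 0.08674229633498814} -0.0187
```

View pics/scene0.png

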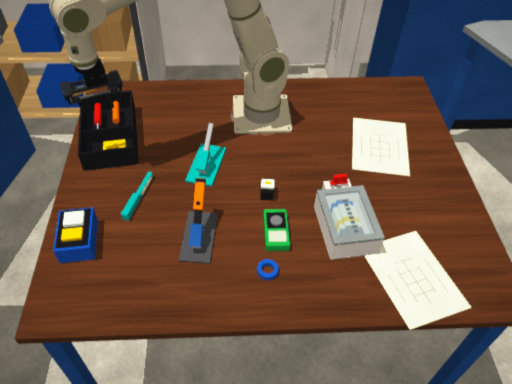

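View pics/top0.png

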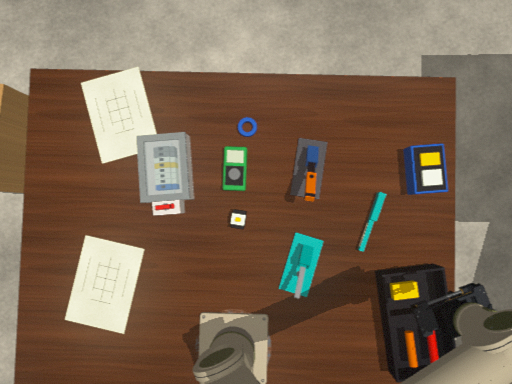

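Top view: box at (164,168) with the red wing at (165,207). The lamp is at (311,180) with its handle toward the robot, and the turquoise look-alike is at (300,265). Next I measure them.

```bash
cat > h.py <<'E'
import cv2, numpy as np
def ray(f,u,v):
    V=f["view"]; R=V[:3,:3]; c=-R.T@V[:3,3]
    d=R.T@np.array([(u-f["cx"])/f["fx"],(v-f["cy"])/f["fy"],1.]); return c,d
def onz(f,u,v,z):
    c,d=ray(f,u,v); return c+d*(z-c[2])/d[2]
def proj(f,p):
    q=f["view"][:3,:3]@np.array(p)+f["view"][:3,3]; return np.array([f["fx"]*q[0]/q[2]+f["cx"],f["fy"]*q[1]/q[2]+f["cy"]])
def tri(fa,a,fb,b):
    ca,da=ray(fa,*a); cb,db=ray(fb,*b)
    s=np.linalg.lstsq(np.c_[da,-db],cb-ca,rcond=None)[0]
    pa,pb=ca+da*s[0],cb+db*s[1]; return (pa+pb)/2,np.linalg.norm(pa-pb)
def mask(f,lo,hi,box):
    m=cv2.inRange(cv2.cvtColor(f["color"],cv2.COLOR_BGR2HSV),np.array(lo),np.array(hi))
    o=np.zeros_like(m); x0,y0,x1,y1=box; o[y0:y1,x0:x1]=m[y0:y1,x0:x1]; return o
def big(m):
    c=max(cv2.findContours(m,0,cv2.CHAIN_APPROX_NONE)[0],key=cv2.contourArea); return c
def load(n):
    d=np.load(n); return {k:(d[k] if d[k].ndim else d[k].item()) for k in d}
E
python3 - <<'E'
from h import *
S,T=load("scene0.npz"),load("top0.npz")
def rect(f,m,z,name):
    c=big(m); r_=cv2.minAreaRect(c); b=cv2.boxPoints(r_)
    P=np.array([onz(f,*p,z) for p in b]); e1,e2=P[1]-P[0],P[2]-P[1]
    print(name,"px",np.round(r_[0],1),np.round(r_[1],1),"ctr",onz(f,*r_[0],z).round(4),"sides",[(round(float(np.linalg.norm(e)),3),round(float(np.degrees(np.arctan2(e[1],e[0]))),1)) for e in(e1,e2)])
    return r_
rect(T,mask(T,(0,150,100),(6,255,255),(140,195,195,220)),.12,"red")
rect(T,mask(T,(90,10,100),(130,110,215),(125,120,205,212)),.086,"cover")
rect(T,mask(T,(6,160,150),(18,255,255),(290,130,330,210)),.147,"orangeT")
rect(T,mask(T,(100,20,60),(125,120,125),(280,130,335,210)),.004,"plate")
rect(S,mask(S,(6,160,120),(18,255,255),(180,170,215,220)),.147,"orangeS")
rect(S,mask(S,(0,150,100),(6,255,255),(320,165,360,195)),.12,"redS")
def up(f,x0,y0,x1,y1,k): return cv2.resize(f["color"][y0:y1,x0:x1],None,fx=k,fy=k,interpolation=2)
a=[up(T,130,125,200,225,4),up(T,280,130,335,210,5),up(S,310,160,390,260,4)]
h=max(i.shape[0] for i in a); a=[cv2.copyMakeBorder(i,0,h-i.shape[0],0,4,0) for i in a]
o=np.hstack(a); print(o.shape); o=cv2.resize(o,None,fx=.85,fy=.85); cv2.imwrite("pics/c1.png",o); print(o.shape)
E
```

```text
red px [164.5 206.4] [ 4.2 17.4] ctr [0.4726 0.2214 0.12  ] sides [(0.055, -82.2), (0.013, -171.7)]
cover px [167.  186.7] [ 6.5 24.2] ctr [0.5366 0.2242 0.086 ] sides [(0.079, -84.8), (0.021, -174.2)]
orangeT px [310.5 182.5] [21.  9.] ctr [ 0.5576 -0.2342  0.147 ] sides [(0.028, -88.6), (0.065, -178.9)]
plate px [316.7 156.5] [ 3.6 21.2] ctr [ 0.6575 -0.2711  0.004 ] sides [(0.074, -4.6), (0.012, -94.4)]
orangeS px [198.6 195.5] [11.6 27.8] ctr [ 0.5663 -0.2368  0.147 ] sides [(0.114, 178.2), (0.037, 81.7)]
redS px [338.4 178.5] [10.3 17.9] ctr [0.4835 0.2198 0.12  ] sides [(0.061, 97.7), (0.046, -5.0)]
(400, 887, 3)
(340, 754, 3)
```

View pics/c1.png

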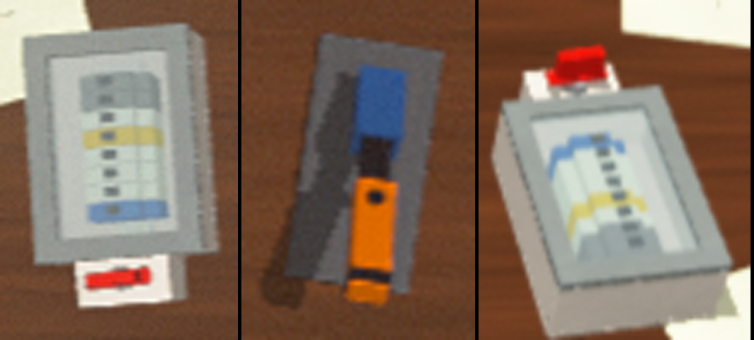

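The crops show the cover's corners, the wing lying along its near edge, and the orange handle. I turn the corners I read off into world positions.

Run:
```python
from h import *
S,T=load("scene0.npz"),load("top0.npz")
dg=lambda e: round(float(np.degrees(np.arctan2(e[1],e[0]))),1)
c=np.array([(24,38),(190,24),(205,250),(36,263)])/3.4+[130,125]
P=np.array([onz(T,*p,.086) for p in c]); print("cover",P.mean(0).round(4)); 
for i,j in((3,0),(2,1),(2,3),(1,0)): e=P[j]-P[i]; print(np.linalg.norm(e).round(3),dg(e))
x0=(70*4+4)*.85
c=(np.array([(322,33),(443,52),(408,293),(286,275)])-[x0,0])/4.25+[280,130]
P=np.array([onz(T,*p,.005) for p in c]); print("plate",P.mean(0).round(4))
for i,j in((3,0),(2,1),(2,3),(1,0)): e=P[j]-P[i]; print(np.linalg.norm(e).round(3),dg(e))
# handle ends: near end top edge & far end of back face on axis
s,cc=np.sin(np.radians(35)),np.cos(np.radians(35))
m=(P[0]+P[1]+P[2]+P[3])/4
for yaw in (-4,-6,-8,-10,-12):
    y=np.radians(yaw); h=np.array([np.cos(y),np.sin(y),0])
    o=m*[1,1,0]; g=o-.07*h+[0,0,.135]; ax=h*cc-[0,0,s]; n=h*s+[0,0,cc]
    pts=[g-.05*ax+.012*n,g+.05*ax+.012*n]
    print(yaw,g.round(4),[((proj(T,p)-[280,130])*4.25+[x0,0]).round(0) for p in pts],[proj(S,p).round(1) for p in pts])
ms=mask(S,(6,150,100),(18,255,255),(180,170,215,220)); b=cv2.boundingRect(big(ms)); print(b)
for v in(b[1]+3,b[1]+12,b[1]+22,b[1]+30):
    print(v,np.nonzero(ms[v])[0][[0,-1]] if ms[v].any() else None)
```

```text
cover [0.6001 0.2381 0.086 ]
0.217 5.3
0.218 5.7
0.162 95.8
0.161 96.1
plate [ 0.6158 -0.2451  0.005 ]
0.2 -7.2
0.198 -7.2
0.1 83.0
0.1 82.3
-4 [ 0.546  -0.2402  0.135 ] [array([380., 285.]), array([380., 178.])] [array([198.2, 177. ]), array([196.9, 208.7])]
-6 [ 0.5462 -0.2378  0.135 ] [array([374., 285.]), array([379., 177.])] [array([199.3, 177. ]), array([197.1, 208.7])]
-8 [ 0.5465 -0.2354  0.135 ] [array([369., 284.]), array([378., 177.])] [array([200.5, 177.1]), array([197.4, 208.7])]
-10 [ 0.5469 -0.233   0.135 ] [array([364., 283.]), array([377., 177.])] [array([201.6, 177.2]), array([197.6, 208.7])]
-12 [ 0.5474 -0.2306  0.135 ] [array([359., 282.]), array([375., 177.])] [array([202.7, 177.3]), array([197.9, 208.8])]
(180, 181, 35, 31)
184 [180 214]
193 [180 214]
203 [180 214]
211 [180 212]
```

```bash
cat >> h.py <<'E'
from scipy.spatial.transform import Rotation as Ro, Slerp
def pose():
    from bench import r
    s=r.read_state(); return s["ee_pos"],Ro.from_euler("xyz",s["tcp_rot"])
def down(yawdeg): return Ro.from_euler("xyz",[180,0,yawdeg],degrees=True)
def plan(wps,p=None,R=None,nd=1):
    """wps: (pos,Rotation,n,grip); prints rounded rows, in call-sized blocks"""
    if p is None: p,R=pose()
    k=0
    for tp,tR,n,g in wps:
        sl=Slerp([0,1],Ro.concatenate([R,tR])); p0=p.copy(); 
        for i in range(1,n+1):
            d=R.inv().apply(p0+(np.array(tp)-p0)*i/n-p)*100; d=np.round(d,nd+1)
            w=np.round((R.inv()*sl(i/n)).as_rotvec(degrees=True),nd)
            print(*[f"{v:g}" for v in (*(d+0),*(w+0),g)],sep=", ",end=",\n"); k+=1
            if k%12==0: print("--")
            p=p+R.apply(d/100); R=R*Ro.from_rotvec(w,degrees=True)
    print("end",p.round(4),R.as_euler("xyz",degrees=True).round(2))
    return p,R
E
python3 - <<'E'
from h import *
plan([((.45,-.25,.33),down(60),12,.9),((.471,.225,.22),down(97.8),12,.9)])
E
```

```text
2.73, -1.9, -0.9, 0, 0, -3.2, 0.9,
2.83, -1.74, -0.9, 0, 0, -3.2, 0.9,
2.93, -1.58, -0.9, 0, 0, -3.2, 0.9,
3.01, -1.42, -0.9, 0, 0, -3.3, 0.9,
3.08, -1.24, -0.89, 0, 0, -3.2, 0.9,
3.15, -1.06, -0.9, 0, 0, -3.2, 0.9,
3.2, -0.89, -0.9, 0, 0, -3.2, 0.9,
3.25, -0.71, -0.9, 0, 0, -3.2, 0.9,
3.29, -0.53, -0.9, 0, 0, -3.2, 0.9,
3.3, -0.34, -0.9, -0.1, 0, -3.3, 0.9,
3.32, -0.15, -0.9, 0, 0, -3.2, 0.9,
3.33, 0.04, -0.9, 0, 0, -3.2, 0.9,
--
3.52, -1.83, 0.92, 0, 0, -3.1, 0.9,
3.6, -1.63, 0.91, 0, 0, -3.2, 0.9,
3.7, -1.43, 0.92, 0, 0, -3.1, 0.9,
3.77, -1.23, 0.92, 0, 0, -3.2, 0.9,
3.83, -1.02, 0.92, 0, 0, -3.1, 0.9,
3.88, -0.81, 0.91, 0, 0, -3.2, 0.9,
3.91, -0.59, 0.92, 0, 0, -3.1, 0.9,
3.95, -0.37, 0.92, 0, 0, -3.2, 0.9,
3.96, -0.16, 0.92, 0, 0, -3.1, 0.9,
3.96, 0.06, 0.91, 0, 0, -3.2, 0.9,
3.95, 0.28, 0.92, 0, 0, -3.1, 0.9,
3.93, 0.49, 0.92, 0.1, 0, -3.2, 0.9,
--
end [0.471 0.225 0.22 ] [-179.95   -0.     97.82]
```

Call:
send_rows(steps=[2.7,-1.9,-0.9,0,0,-3.2,0.9,2.8,-1.7,-0.9,0,0,-3.2,0.9,2.9,-1.6,-0.9,0,0,-3.2,0.9,3,-1.4,-0.9,0,0,-3.3,0.9,3.1,-1.2,-0.9,0,0,-3.2,0.9,3.2,-1.1,-0.9,0,0,-3.2,0.9,3.2,-0.9,-0.9,0,0,-3.2,0.9,3.3,-0.7,-0.9,0,0,-3.2,0.9,3.3,-0.5,-0.9,0,0,-3.2,0.9,3.3,-0.3,-0.9,0,0,-3.3,0.9,3.3,-0.2,-0.9,0,0,-3.2,0.9,3.3,0,-0.9,0,0,-3.2,0.9])

```text
time: 1.6
ee_pos: [0.451, -0.2487, 0.3312]
tcp_rot: [3.141, 0.0, 1.051]
force: [1.5, -0.9, 0.1]
opening: 0.0781
```

Call:
send_rows(steps=[3.5,-1.8,0.9,0,0,-3.1,0.9,3.6,-1.6,0.9,0,0,-3.2,0.9,3.7,-1.4,0.9,0,0,-3.1,0.9,3.8,-1.2,0.9,0,0,-3.2,0.9,3.8,-1,0.9,0,0,-3.1,0.9,3.9,-0.8,0.9,0,0,-3.2,0.9,3.9,-0.6,0.9,0,0,-3.1,0.9,4,-0.4,0.9,0,0,-3.2,0.9,4,-0.2,0.9,0,0,-3.1,0.9,4,0,0.9,0,0,-3.2,0.9,3.9,0.3,0.9,0,0,-3.1,0.9,3.9,0.5,0.9,0,0,-3.2,0.9])

```text
time: 3.1
ee_pos: [0.471, 0.2266, 0.2227]
tcp_rot: [3.141, -0.0, 1.71]
force: [0.6, -0.6, -0.5]
opening: 0.0784
```

Run:
```python
from h import *
from bench import grab_frame
p,R=pose(); print(p.round(4),R.as_euler("xyz",degrees=True).round(2))
f=grab_frame("wrist"); np.savez("w1.npz",**f); cv2.imwrite("pics/w1.png",f["color"])
m=mask(f,(0,150,60),(7,255,255),(0,0,512,384)); c=big(m); q=cv2.minAreaRect(c); print(q)
b=cv2.boxPoints(q); P=np.array([onz(f,*x,.124) for x in b]); print(P.round(4), P.mean(0)); print("pivot px if right",proj(f,(.4707,.2251,.124)))
```

```text
[0.471  0.2266 0.2227] [ 1.7997e+02 -1.0000e-02  9.7990e+01]
((257.5, 170.99998474121094), (16.999996185302734, 63.99999237060547), 0.0)
[[0.4686 0.2128 0.124 ]
 [0.4619 0.2628 0.124 ]
 [0.4746 0.2645 0.124 ]
 [0.4819 0.2147 0.124 ]] [0.47174063 0.23869353 0.124     ]
pivot px if right [253.75160978 188.43361188]
```

View pics/w1.png

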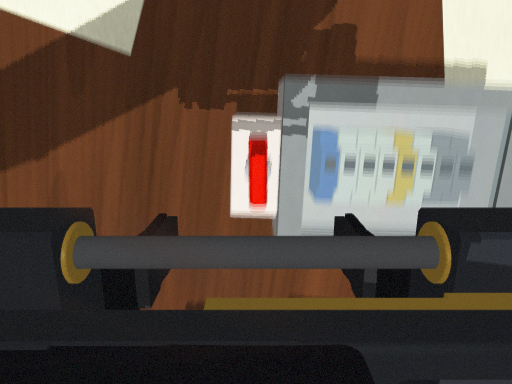

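The wrist view shows the wing upright at (258,171), centred on the white shelf that spans rows 115–216. The y value disagrees with the top view by about 15 mm, so I cross-check with known features.

Run:
```python
from h import *
f=load("w1.npz");T=load("top0.npz");S=load("scene0.npz")
print("cam",-f["view"][:3,:3].T@f["view"][:3,3], f["view"][:3,:3].round(2).tolist())
for p in((232,115),(231,216)): print("shelf",onz(f,*p,.076).round(4))
for p in((285,75),(272,236)): print("cover",onz(f,*p,.086).round(4))
# top cam shelf corners (crop coords)
for p in((77,305),(172,298)): print("shelfT",onz(T,130+p[0]/3.4,125+p[1]/3.4,.076).round(4))
y=np.radians(5.7);h=np.array([np.cos(y),np.sin(y),0]);l=np.array([-h[1],h[0],0]);c=np.array([.6001,.2381,.086])
for s in(1,-1):
    q=c-.11*h+s*.08*l; print("cover near corner pred",q.round(3),proj(f,q))
print("wing tri T/S",tri(T,(164.5,206.4),S,(338.4,178.5)))
# wing end predictions
pv=c-.13*h
for z in(.094,.124):
  for s in(1,-1): print(z,s,proj(f,[*(pv+s*(.023 if z>.1 else .031)*l)[:2],z]))
```

```text
cam [0.46229638 0.29143431 0.38402894] [[0.99, 0.14, 0.0], [0.13, -0.96, 0.24], [0.04, -0.24, -0.97]]
shelf [0.4442 0.2762 0.076 ]
shelf [0.4546 0.1833 0.076 ]
cover [0.4843 0.315  0.086 ]
cover [0.495  0.1726 0.086 ]
shelfT [0.4442 0.2706 0.076 ]
shelfT [0.4533 0.1791 0.076 ]
cover near corner pred [0.483 0.307 0.086] [281.58500531  85.02461641]
cover near corner pred [0.499 0.148 0.086] [271.83214916 260.99398488]
wing tri T/S (array([0.47246209, 0.22384893, 0.10821518]), np.float64(0.0009833844935514444))
0.094 1 [255.32186963 143.98305124]
0.094 -1 [252.58275107 213.70936259]
0.124 1 [254.96862486 159.25677188]
0.124 -1 [252.72041474 216.23272102]
```

Run:
```python
from h import *
from bench import grab_frame
p,R=pose()
o=[]
for n,w in(("scene",70),("top",70)):
    f=grab_frame(n); np.savez(n+"1.npz",**f); u=proj(f,p); x,y=int(u[0])-35,int(u[1])-35
    a=cv2.resize(f["color"][y:y+70,x:x+70],None,fx=5.6,fy=5.6,interpolation=2)
    for q,c in((p,(0,255,0)),((.4707,.2251,.124),(255,255,0))):
        v=((proj(f,q)-[x,y]+.5)*5.6).astype(int); cv2.drawMarker(a,tuple(map(int,v)),c,0,14,1)
    o.append(a); print(n,x,y)
cv2.imwrite("pics/c2.png",np.hstack(o))
```

```text
scene 311 118
top 116 172
```

View pics/c2.png

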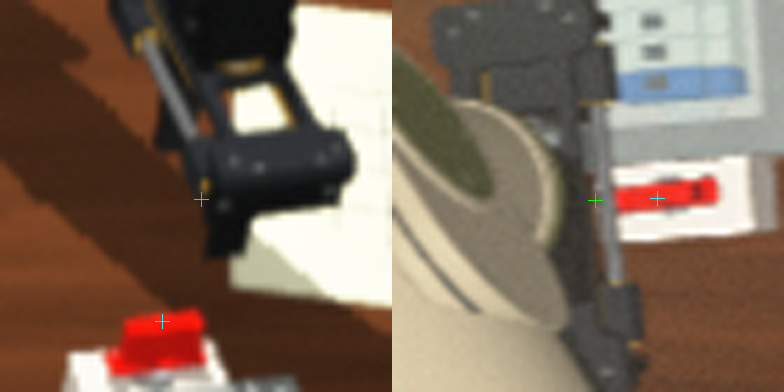

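The scene view shows the finger midpoint on the projected TCP and the wing just below it. Combining the views puts the pivot near (0.472, 0.228). I descend and close.

Call:
send_rows(steps=[0.1,0.1,2.2,0,0,0,0.5,0,0,2.2,0,0,0,0.5,0,0,2.2,0,0,0,0.5,0,0,2.2,0,0,0,0.5,0,0,2.1,0,0,0,0.5,0,0,1.6,0,0,0,0.5,0,0,0,0,0,0,0.5])

```text
time: 4.12
ee_pos: [0.4716, 0.225, 0.0969]
tcp_rot: [-3.14, 0.0, 1.707]
force: [-0.3, 0.1, -0.4]
opening: 0.0435
```

Call:
send_rows(steps=[0,0,0,0,0,0,0.3,0,0,0,0,0,0,0.2,0,0,0,0,0,0,0,0,0,0,0,0,0,0,0,0,0,0,0,0,0])

```text
time: 4.75
ee_pos: [0.4725, 0.2256, 0.0978]
tcp_rot: [3.141, -0.0, 1.707]
force: [1.9, -0.9, 0.1]
opening: 0.0118
```

Run:
```python
from h import *
from bench import grab_frame,r
s=r.read_state(); print(s["ee_pos"].round(4),np.degrees(s["tcp_rot"]).round(1),s["force"].round(1),s["ft_torque"].round(2),s["opening"],s["qpos"].round(2))
f=grab_frame("scene"); x,y=300,110
cv2.imwrite("pics/c3.png",cv2.resize(f["color"][y:y+100,x:x+100],None,fx=5,fy=5,interpolation=2))
```

```text
[0.4725 0.2256 0.0978] [179.9  -0.   97.8] [ 1.9 -0.9  0.1] [ 0.04 -0.56  0.04] 0.0118173256029199 [ 0.21  0.34 -0.85  1.84  0.28  1.09 -0.61]
```

View pics/c3.png

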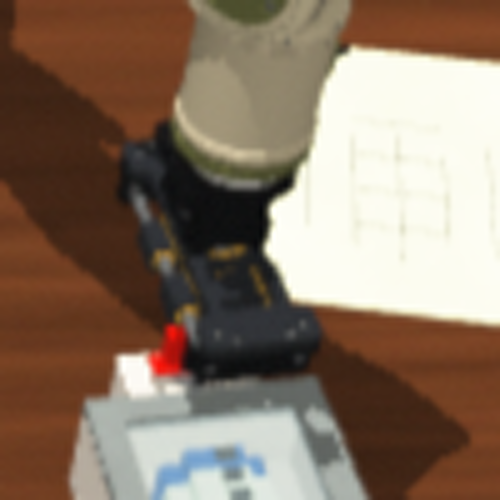

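The pinch holds on 12 mm, roughly centred on the pivot. I turn CCW.

Call:
send_rows(steps=[0,0,0,0,0,-7,0,0,0,0,0,0,-7,0,0,0,0,0,0,-7,0,0,0,0,0,0,-7,0,0,0,0,0,0,-7,0,0,0,0,0,0,-7,0,0,0,0,0,0,-7,0])

```text
time: 5.68
ee_pos: [0.4742, 0.2267, 0.0979]
tcp_rot: [3.136, 0.002, 2.566]
force: [14.3, 8.7, -13.2]
opening: 0.0122
```

Call:
send_rows(steps=[0,0,0,0,0,-7,0,0,0,0,0,0,-7,0,0,0,0,0,0,-7,0,0,0,0,0,0,-7,0,0,0,0,0,0,-7,0,0,0,0,0,0,-5,0,0,0,0,0,0,0,0])

```text
time: 6.55
ee_pos: [0.4746, 0.2283, 0.098]
tcp_rot: [3.135, 0.006, -3.021]
force: [16.4, 14.8, -17.4]
opening: 0.0116
```

Run:
```python
from h import *
from bench import r
s=r.read_state(); print(s["ee_pos"].round(4),np.degrees(s["tcp_rot"]).round(1),s["force"].round(1),s["ft_torque"].round(2),s["opening"],s["qpos"].round(2))
```

```text
[0.4746 0.2283 0.098 ] [ 179.6    0.4 -173.1] [ 16.4  14.8 -17.4] [ 3.29 -3.77 -0.34] 0.011646658761138363 [ 0.42  0.46 -1.14  1.83  0.46  1.14  0.81]
```

Call:
send_rows(steps=[-0.2,0.2,0,0,0,0,0,0,0,0,0,0,-3,0,0,0,0,0,0,-3,0,0,0,0,0,0,0,0])

```text
time: 7.05
ee_pos: [0.4745, 0.2285, 0.0979]
tcp_rot: [3.14, 0.002, -2.918]
force: [3.5, 3.8, -0.8]
opening: 0.0131
```

Run:
```python
from h import *
from bench import r
s=r.read_state(); print(s["ee_pos"].round(4),np.degrees(s["tcp_rot"]).round(1),s["force"].round(1),s["ft_torque"].round(2),s["opening"],s["qpos"].round(2))
```

```text
[0.4745 0.2285 0.0979] [ 1.799e+02  1.000e-01 -1.672e+02] [ 3.5  3.8 -0.8] [ 0.93 -1.   -0.63] 0.013123557152072557 [ 0.42  0.48 -1.16  1.83  0.48  1.15  0.9 ]
```

It is against the stop: the tool turned past it, the wing pushed the jaws open, and the torque is −0.63. I open and rise.

Call:
send_rows(steps=[0,0,0,0,0,0,0.4,0,0,0,0,0,0,0.5,0,0,0,0,0,0,0.6,0,0,-1.5,0,0,0,0.6,0,0,-3,0,0,0,0.6,0,0,-4,0,0,0,0.6,0,0,-5,0,0,0,0.6,0,0,-5,0,0,0,0.6,0,0,-4,0,0,0,0.6,0,0,0,0,0,0,0.6])

```text
time: 8.3
ee_pos: [0.4743, 0.2289, 0.326]
tcp_rot: [3.141, 0.005, -2.917]
force: [0.6, -0.7, -0.7]
opening: 0.052
```

Run:
```python
from h import *
from bench import grab_frame,r
p,R=pose(); print(p.round(4),R.as_euler("xyz",degrees=True).round(1),r.read_state()["qpos"].round(2))
f=grab_frame("wrist"); np.savez("w2.npz",**f); cv2.imwrite("pics/w2.png",f["color"])
m=mask(f,(0,150,60),(7,255,255),(0,0,512,384)); q=cv2.minAreaRect(big(m)); b=cv2.boxPoints(q); P=np.array([onz(f,*x,.124) for x in b]); e=P[1]-P[0],P[2]-P[1]
print(q,[(np.linalg.norm(v).round(3),np.degrees(np.arctan2(v[1],v[0])).round(1)) for v in e])
```

```text
[0.4743 0.2289 0.326 ] [ 180.     0.3 -167.2] [ 0.56  0.28 -1.3   1.5   0.28  1.56  1.06]
((255.224365234375, 154.52549743652344), (13.707234382629395, 52.88689422607422), 6.483073711395264) [(np.float64(0.057), np.float64(-173.9)), (np.float64(0.014), np.float64(96.4))]
```

View pics/w2.png

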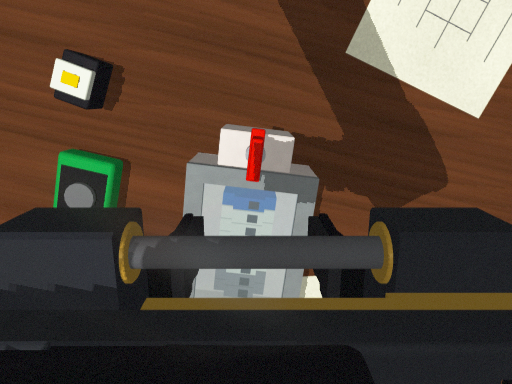

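The wing is now across the edge, at (255,154) and heading 186°, so the cover is secured. On to the lamp: I grip it from its back with the tool tilted 35°.

```bash
cat >> h.py <<'E'
def lampR(yaw,pitch):  # tool x=-lamp x, tool z=-lamp back
    return Ro.from_euler("ZY",[yaw,pitch],degrees=True)*Ro.from_matrix(np.diag([-1,1,-1]))
def lampax(yaw,pitch): return Ro.from_euler("ZY",[yaw,pitch],degrees=True).as_matrix()
E
python3 - <<'E'
from h import *
A=lampax(-7.5,35); g=np.array([.5475,-.235,.135]); print(A.round(3))
plan([((.52,-.02,.37),lampR(-1,5),9,.9),(g+.14*A[:,2],lampR(-7.5,35),9,.9)])
E
```

```text
[[ 0.812  0.131  0.569]
 [-0.107  0.991 -0.075]
 [-0.574  0.     0.819]]
0.11, -2.8, -0.51, -0.1, 0.6, 1.5, 0.9,
0.05, -2.81, -0.51, 0, 0.5, 1.6, 0.9,
-0.03, -2.8, -0.52, -0.1, 0.6, 1.5, 0.9,
-0.1, -2.81, -0.52, -0.1, 0.6, 1.5, 0.9,
-0.17, -2.79, -0.52, 0, 0.5, 1.6, 0.9,
-0.23, -2.8, -0.53, -0.1, 0.6, 1.5, 0.9,
-0.31, -2.78, -0.54, -0.1, 0.6, 1.6, 0.9,
-0.38, -2.78, -0.54, 0, 0.5, 1.5, 0.9,
-0.44, -2.76, -0.55, -0.1, 0.6, 1.5, 0.9,
-1.34, -2.49, 1.22, -0.2, 3.3, 0.7, 0.9,
-1.45, -2.47, 1.14, -0.3, 3.4, 0.7, 0.9,
-1.53, -2.46, 1.03, -0.2, 3.3, 0.7, 0.9,
--
-1.63, -2.44, 0.94, -0.3, 3.3, 0.7, 0.9,
-1.7, -2.43, 0.82, -0.2, 3.4, 0.6, 0.9,
-1.78, -2.41, 0.72, -0.3, 3.3, 0.7, 0.9,
-1.84, -2.39, 0.59, -0.2, 3.3, 0.7, 0.9,
-1.9, -2.38, 0.48, -0.3, 3.3, 0.7, 0.9,
-1.96, -2.35, 0.36, -0.2, 3.4, 0.7, 0.9,
end [ 0.6271 -0.2455  0.2497] [-179.96  -35.02  172.5 ]
```

Call:
send_rows(steps=[0.1,-2.8,-0.5,-0.1,0.6,1.5,0.9,0.1,-2.8,-0.5,0,0.5,1.6,0.9,0,-2.8,-0.5,-0.1,0.6,1.5,0.9,-0.1,-2.8,-0.5,-0.1,0.6,1.5,0.9,-0.2,-2.8,-0.5,0,0.5,1.6,0.9,-0.2,-2.8,-0.5,-0.1,0.6,1.5,0.9,-0.3,-2.8,-0.5,-0.1,0.6,1.6,0.9,-0.4,-2.8,-0.6,0,0.5,1.5,0.9,-0.4,-2.8,-0.6,-0.1,0.6,1.5,0.9,-1.3,-2.5,1.2,-0.2,3.3,0.7,0.9,-1.5,-2.5,1.1,-0.3,3.4,0.7,0.9,-1.5,-2.5,1,-0.2,3.3,0.7,0.9])

```text
time: 9.85
ee_pos: [0.5549, -0.0994, 0.3282]
tcp_rot: [3.136, -0.267, 3.086]
force: [0.3, -0.3, 0.1]
opening: 0.0783
```

Call:
send_rows(steps=[-1.6,-2.4,0.9,-0.3,3.3,0.7,0.9,-1.7,-2.4,0.8,-0.2,3.4,0.6,0.9,-1.8,-2.4,0.7,-0.3,3.3,0.7,0.9,-1.8,-2.4,0.6,-0.2,3.3,0.7,0.9,-1.9,-2.4,0.5,-0.3,3.3,0.7,0.9,-2,-2.3,0.4,-0.2,3.4,0.7,0.9,0,0,0,0,0,0,0.9,0,0,0,0,0,0,0.9])

```text
time: 10.85
ee_pos: [0.5905, -0.1961, 0.242]
tcp_rot: [3.108, -0.56, 3.047]
force: [-0.0, -0.1, 0.3]
opening: 0.0786
```

Run:
```python
from h import *
from bench import grab_frame,r
p,R=pose(); print(p.round(4),R.as_euler("xyz",degrees=True).round(1),r.read_state()["qpos"].round(2))
f=grab_frame("wrist"); np.savez("w3.npz",**f); a=f["color"].copy()
A=lampax(-7.5,35); g=np.array([.5475,-.235,.135])
for x in(-.05,0,.05):
  for y in(-.015,.015):
    u=proj(f,g+A@[x,y,.012]); print(u.round(0)); cv2.drawMarker(a,tuple(map(int,u)),(0,255,0),0,10,1)
cv2.imwrite("pics/w3.png",a)
```

```text
[ 0.5905 -0.1961  0.242 ] [178.1 -32.1 174.6] [0.22 0.79 0.01 0.86 0.04 2.06 1.71]
[176. 152.]
[216. 154.]
[178. 214.]
[216. 215.]
[180. 270.]
[216. 271.]
```

View pics/w3.png

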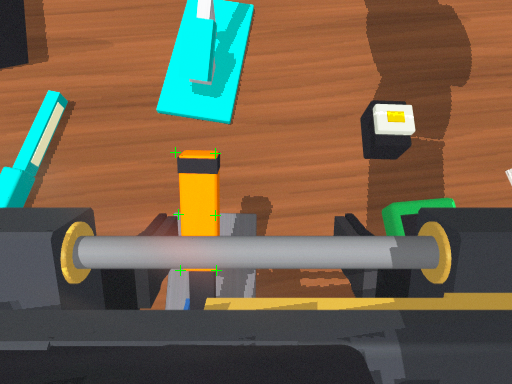

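The arm hit the joint-6 limit at this high standoff. Lower and nearer the tilt should be reachable. The handle (orange, columns 179–220) sits about 3 mm further in +y than I predicted, so I correct for that and go via a lower standoff.

Run:
```python
from h import *
A=lampax(-7.5,35); g=np.array([.548,-.2325,.135])
plan([((.575,-.236,.215),lampR(-7.5,31),5,.9),(g+.045*A[:,2],lampR(-7.5,35),4,.9)])
```

```text
-0.09, -0.85, 0.56, 0.2, -0.2, 0.4, 0.9,
-0.09, -0.84, 0.56, 0.1, -0.2, 0.3, 0.9,
-0.1, -0.84, 0.57, 0.2, -0.2, 0.4, 0.9,
-0.1, -0.84, 0.57, 0.2, -0.3, 0.4, 0.9,
-0.11, -0.84, 0.57, 0.2, -0.2, 0.3, 0.9,
-0.52, 0, 0.94, 0, 1, 0, 0.9,
-0.54, 0, 0.94, 0, 1, 0, 0.9,
-0.56, 0, 0.92, 0, 1, 0, 0.9,
-0.57, 0, 0.92, 0, 1, 0, 0.9,
end [ 0.5736 -0.2358  0.1718] [-179.98  -34.96  172.53]
```

Call:
send_rows(steps=[-0.1,-0.8,0.6,0.2,-0.2,0.4,0.9,-0.1,-0.9,0.6,0.1,-0.2,0.3,0.9,-0.1,-0.8,0.6,0.2,-0.2,0.4,0.9,-0.1,-0.9,0.5,0.2,-0.3,0.4,0.9,-0.1,-0.8,0.5,0.2,-0.2,0.3,0.9,-0.5,0,0.9,0,1,0,0.9,-0.5,0,0.9,0,1,0,0.9,-0.6,0,0.9,0,1,0,0.9,-0.6,0,0.9,0,1,0,0.9,0,0,0,0,0,0,0.9])

```text
time: 12.15
ee_pos: [0.5734, -0.2369, 0.1705]
tcp_rot: [-3.139, -0.615, 3.008]
force: [1.3, -0.4, 0.8]
opening: 0.0783
```

Run:
```python
from h import *
from bench import grab_frame,r
p,R=pose(); print(p.round(4),R.as_euler("xyz",degrees=True).round(1),r.read_state()["qpos"].round(2))
f=grab_frame("wrist"); np.savez("w4.npz",**f)
m=mask(f,(6,160,120),(18,255,255),(100,0,400,235))
for v in range(60,236,15):
    n=np.nonzero(m[v])[0]
    if len(n)>5: print(v,n[0],n[-1])
A=lampax(-7.5,35); g=np.array([.548,-.2325,.135])
print([proj(f,g+A@[x,y,.012]).round(0) for x in(-.05,0) for y in(-.015,.015)])
print("tool frame of g",R.inv().apply(g-p).round(4))
plan([(g-.0187*A[:,2],lampR(-7.5,35),7,.9)])
```

```text
[ 0.5734 -0.2369  0.1705] [-179.9  -35.2  172.4] [0.25 0.85 0.04 0.92 0.07 1.98 1.73]
60 100 399
75 100 397
90 101 399
105 100 394
120 100 397
135 100 397
150 100 398
165 100 398
180 103 397
195 100 399
210 164 396
225 178 396
[array([230., 126.]), array([284., 126.]), array([232., 211.]), array([282., 211.])]
tool frame of g [0.0005 0.0011 0.0439]
0, 0.02, 0.91, 0, 0, 0, 0.9,
0, 0.02, 0.91, 0, 0, 0, 0.9,
0.01, 0.02, 0.9, 0, -0.1, -0.1, 0.9,
0, 0.02, 0.91, 0, 0, 0, 0.9,
0, 0.01, 0.91, 0, 0, 0, 0.9,
0.01, 0.02, 0.91, -0.1, 0, 0, 0.9,
0, 0.02, 0.91, 0, 0, 0, 0.9,
end [ 0.5374 -0.2311  0.1197] [179.99 -35.03 172.45]
```

Run:
```python
from h import *
f=load("w4.npz")
m=mask(f,(10,225,200),(20,255,255),(150,60,380,235))
for v in range(100,236,10):
    n=np.nonzero(m[v])[0]
    if len(n)>5: print(v,n[0],n[-1],len(n))
print(cv2.cvtColor(f["color"],cv2.COLOR_BGR2HSV)[180,200:320:10].tolist())
```

```text
160 228 278 7
170 228 278 7
180 228 278 7
190 229 278 6
200 229 278 7
210 229 278 7
220 230 278 6
230 230 278 6
[[12, 169, 172], [11, 155, 170], [11, 159, 165], [20, 255, 255], [22, 255, 255], [22, 255, 255], [22, 255, 255], [21, 255, 255], [10, 151, 150], [12, 163, 149], [11, 152, 148], [11, 160, 150]]
```

Call:
send_rows(steps=[0,-0.1,0.9,0,0,0,0.8,0,0,0.9,0,0,0,0.8,0,0,0.9,0,0,0,0.8,0,0,0.9,0,0,0,0.8,0,0,0.9,0,0,0,0.8,0,0,0.9,0,0,0,0.8,0,0,0.8,0,0,0,0.8,0,0,0,0,0,0,0.8])

```text
time: 13.2
ee_pos: [0.5377, -0.2337, 0.1211]
tcp_rot: [-3.139, -0.613, 3.007]
force: [0.4, 0.2, -0.0]
opening: 0.0694
```

Call:
send_rows(steps=[0,0,0,0,0,0,0.4,0,0,0,0,0,0,0.3,0,0,0,0,0,0,0.2,0,0,0,0,0,0,0,0,0,0,0,0,0,0])

```text
time: 13.82
ee_pos: [0.5382, -0.2337, 0.1215]
tcp_rot: [-3.139, -0.612, 3.008]
force: [-0.6, 0.3, -1.0]
opening: 0.0301
```

Run:
```python
from h import *
from bench import grab_frame,r
s=r.read_state(); print(s["ee_pos"].round(4),np.degrees(s["tcp_rot"]).round(1),s["force"].round(1),s["ft_torque"].round(2),s["opening"],s["qpos"].round(2))
f=grab_frame("wrist"); g2=grab_frame("top")
np.savez("w5.npz",**f)
a=f["color"]; b=cv2.resize(g2["color"][130:230,270:350],None,fx=3.84,fy=3.84,interpolation=2)
cv2.imwrite("pics/c5.png",cv2.resize(np.hstack([a,b]),None,fx=.95,fy=.95))
```

```text
[ 0.5382 -0.2337  0.1215] [-179.8  -35.1  172.3] [-0.6  0.3 -1. ] [ 0.   -0.86  0.05] 0.030063234640391887 [0.26 0.79 0.03 1.12 0.07 1.83 1.73]
```

View pics/c5.png

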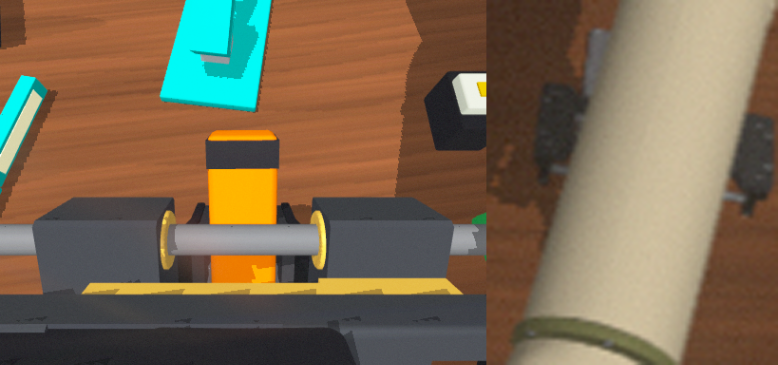

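The grip is good (30 mm wide, no side load). I draw the lamp out along its axis.

Call:
send_rows(steps=[0.5,0,0,0,0,0,0,0.8,0,0,0,0,0,0,0.8,0,0,0,0,0,0,0.8,0,0,0,0,0,0])

```text
time: 14.42
ee_pos: [0.5141, -0.2305, 0.1386]
tcp_rot: [-3.139, -0.612, 3.007]
force: [1.6, -0.4, -1.4]
opening: 0.0298
```

Call:
send_rows(steps=[0.9,0,0,0,0,0,0,0.9,0,0,0,0,0,0,0.9,0,0,0,0,0,0,0.9,0,0,0,0,0,0,0.9,0,0,0,0,0,0,0.9,0,0,0,0,0,0,0.6,0,0,0,0,0,0,0,0,0,0,0,0,0])

```text
time: 15.42
ee_pos: [0.4658, -0.224, 0.173]
tcp_rot: [-3.138, -0.612, 3.007]
force: [0.7, -1.8, -1.5]
opening: 0.0297
```

Run:
```python
from h import *
from bench import grab_frame,r
s=r.read_state(); print(s["ee_pos"].round(4),np.degrees(s["tcp_rot"]).round(1),s["force"].round(1),s["ft_torque"].round(2),s["opening"],s["qpos"].round(2))
f=grab_frame("wrist")
np.savez("w6.npz",**f)
for n in("w5.npz","w6.npz"):
    q=load(n); hs=cv2.cvtColor(q["color"],cv2.COLOR_BGR2HSV); v=[i for i in range(90,230) if (hs[i,245:265,1]>225).mean()>.8 and (hs[i,245:265,2]>190).mean()>.8]
    m=mask(q,(10,225,200),(25,255,255),(150,60,380,235)); nn=[np.nonzero(m[k])[0][[0,-1]].tolist() for k in(190,205,220)]
    print(n,v[:3],v[-1],nn)
```

```text
[ 0.4658 -0.224   0.173 ] [-179.8  -35.   172.3] [ 0.7 -1.8 -1.5] [-0.07 -0.95  0.03] 0.029714469271945883 [0.28 0.59 0.03 1.33 0.09 1.82 1.74]
w5.npz [90, 91, 92] 229 [[219, 291], [220, 290], [220, 290]]
w6.npz [138, 139, 140] 229 [[219, 291], [220, 290], [220, 290]]
```

The lamp is free and has not slipped (the handle edge is at the same pixel row). I work out the lamp's offset in the grip and plan the carry.

Run:
```python
from h import *
f=load("w6.npz"); p,R=pose()
c,d=ray(f,255,136); ct,dt=R.inv().apply(c-p),R.inv().apply(d)
print("cam in tool",ct.round(4))
for zt in(-.0187-.012,): q=ct+dt*(zt-ct[2])/dt[2]; print("near end tool x",q.round(4),"-> lamp grip tool x",(q[0]-.05).round(4))
psi=5.8; h=np.array([np.cos(np.radians(psi)),np.sin(np.radians(psi)),0]); C=np.array([.603,.2405,.086])
gr=C-.105*h+[0,0,.15+.012]; off=q[0]-.05
tcp=gr+[0,0,-.0187]+h*off*0  # refined after a look
print("target",tcp.round(4))
plan([(p+[0,0.01,.12],lampR(-6,25),5,0),((.47,.0,.33),lampR(-1,5),8,0),((.498,.22,.28),lampR(psi,0),7,0),(tcp,lampR(psi,0),4,0)])
```

```text
cam in tool [ 0.0648  0.0002 -0.1619]
near end tool x [ 0.0514  0.     -0.0307] -> lamp grip tool x 0.0014
target [0.4985 0.2299 0.2293]
1.4, 0.19, -1.95, 0.1, -2, -0.3, 0,
1.33, 0.2, -2, 0.2, -2, -0.3, 0,
1.26, 0.19, -2.04, 0.1, -2, -0.3, 0,
1.18, 0.2, -2.09, 0.1, -2, -0.3, 0,
1.12, 0.2, -2.13, 0.2, -2.1, -0.3, 0,
0.4, 2.67, -0.33, 0.2, -2.5, -0.6, 0,
0.36, 2.66, -0.35, 0.1, -2.5, -0.6, 0,
0.32, 2.68, -0.37, 0.2, -2.5, -0.6, 0,
0.27, 2.67, -0.39, 0.1, -2.5, -0.6, 0,
0.22, 2.67, -0.41, 0.2, -2.5, -0.6, 0,
0.18, 2.68, -0.43, 0.2, -2.5, -0.6, 0,
0.13, 2.68, -0.44, 0.1, -2.4, -0.6, 0,
--
0.09, 2.67, -0.45, 0.2, -2.5, -0.6, 0,
-0.41, 3.15, 0.68, 0, -0.7, -1, 0,
-0.45, 3.14, 0.69, 0.1, -0.7, -0.9, 0,
-0.49, 3.14, 0.68, 0, -0.8, -1, 0,
-0.54, 3.13, 0.69, 0.1, -0.7, -1, 0,
-0.59, 3.11, 0.7, 0, -0.7, -1, 0,
-0.63, 3.11, 0.7, 0, -0.7, -0.9, 0,
-0.67, 3.1, 0.71, 0.1, -0.7, -1, 0,
-0.04, 0.24, 1.27, 0, 0, 0, 0,
-0.04, 0.25, 1.26, 0, 0, 0, 0,
-0.04, 0.24, 1.27, 0, 0, 0, 0,
-0.04, 0.25, 1.27, 0, 0, 0, 0,
--
end [0.4986 0.2299 0.2293] [-1.7999e+02 -3.0000e-02 -1.7420e+02]
```

Call:
send_rows(steps=[1.4,0.2,-2,0.1,-2,-0.3,0,1.3,0.2,-2,0.2,-2,-0.3,0,1.3,0.2,-2,0.1,-2,-0.3,0,1.2,0.2,-2.1,0.1,-2,-0.3,0,1.1,0.2,-2.1,0.2,-2.1,-0.3,0,0.4,2.7,-0.3,0.2,-2.5,-0.6,0,0.4,2.7,-0.4,0.1,-2.5,-0.6,0,0.3,2.7,-0.4,0.2,-2.5,-0.6,0,0.3,2.7,-0.4,0.1,-2.5,-0.6,0,0.2,2.7,-0.4,0.2,-2.5,-0.6,0,0.2,2.7,-0.4,0.2,-2.5,-0.6,0,0.1,2.7,-0.4,0.1,-2.4,-0.6,0])

```text
time: 16.98
ee_pos: [0.4694, -0.0236, 0.3252]
tcp_rot: [3.139, -0.131, 3.114]
force: [1.5, 0.2, -1.4]
opening: 0.0299
```

Call:
send_rows(steps=[0.1,2.7,-0.4,0.2,-2.5,-0.6,0,-0.4,3.1,0.7,0,-0.7,-1,0,-0.5,3.1,0.7,0.1,-0.7,-0.9,0,-0.5,3.1,0.7,0,-0.8,-1,0,-0.5,3.1,0.7,0.1,-0.7,-1,0,-0.6,3.1,0.7,0,-0.7,-1,0,-0.6,3.1,0.7,0,-0.7,-0.9,0,-0.7,3,0.7,0.1,-0.7,-1,0,0,0.2,1.2,0,0,0,0,0,0.2,1.2,0,0,0,0,0,0.2,1.2,0,0,0,0,0,0,0,0,0,0,0])

```text
time: 18.48
ee_pos: [0.4971, 0.2247, 0.2416]
tcp_rot: [-3.141, -0.003, -3.041]
force: [-0.2, -0.6, -1.0]
opening: 0.0295
```

Run:
```python
from h import *
from bench import grab_frame,r
s=r.read_state(); print(s["ee_pos"].round(4),np.degrees(s["tcp_rot"]).round(1),s["force"].round(1),s["ft_torque"].round(2),s["opening"],s["qpos"].round(2))
f=grab_frame("scene"); t=grab_frame("top"); w=grab_frame("wrist"); np.savez("t7.npz",**t); np.savez("s7.npz",**f); np.savez("w7.npz",**w)
a=cv2.resize(f["color"][110:270,295:395],None,fx=3.6,fy=3.6,interpolation=2); b=cv2.resize(t["color"][110:230,120:220],None,fx=4,fy=4,interpolation=2)
cv2.imwrite("pics/c7.png",np.hstack([a,cv2.copyMakeBorder(b,0,a.shape[0]-b.shape[0],0,0,0)]))
m=mask(w,(10,225,200),(25,255,255),(150,60,380,235)); print([np.nonzero(m[k])[0][[0,-1]].tolist() for k in(190,205,220)])
hs=cv2.cvtColor(w["color"],cv2.COLOR_BGR2HSV); print([i for i in range(90,230) if (hs[i,245:265,1]>225).mean()>.8 and (hs[i,245:265,2]>190).mean()>.8][:3])
```

```text
[0.4971 0.2247 0.2416] [-1.799e+02 -1.000e-01 -1.742e+02] [-0.2 -0.6 -1. ] [ 0.14 -0.04  0.03] 0.029531574115810606 [-0.19  0.17 -0.36  1.63  0.06  1.36  1.11]
[[221, 288], [221, 288], [222, 289]]
[142, 143, 144]
```

View pics/c7.png

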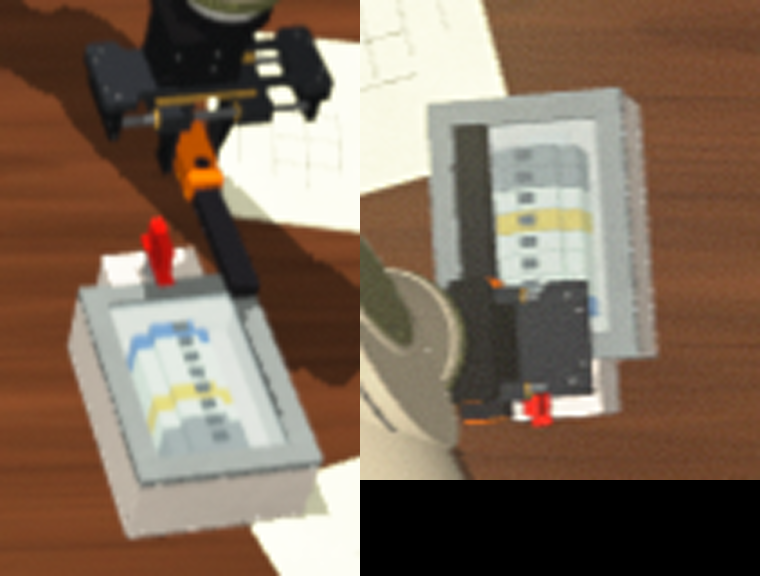

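The scene view shows the wing across the edge and the lamp roughly level above. The wrist pixels of the handle changed by a few rows, so I check whether it tilted in the grip.

Run:
```python
from h import *
o=[]
for n in("w5.npz","w6.npz","w7.npz"):
    c=load(n)["color"]; g=c[:,:,2].astype(int)
    print(n,"col",[int(x) for x in g[130:186:2,245:265].mean(1)])
    print("row200",[int(x) for x in g[195:205,210:230].mean(0)],[int(x) for x in g[195:205,280:300].mean(0)])
    print("row150 band",[int(x) for x in g[155:165,210:230].mean(0)],[int(x) for x in g[155:165,280:300].mean(0)])
    o.append(cv2.resize(c[120:290,205:305],None,fx=2.6,fy=3,interpolation=2))
cv2.imwrite("pics/c8.png",np.hstack(o))
```

```text
w5.npz col [154, 149, 150, 161, 247, 249, 253, 255, 255, 96, 61, 62, 61, 61, 61, 61, 61, 62, 61, 60, 59, 60, 60, 59, 255, 255, 255, 255]
row200 [153, 152, 152, 152, 152, 152, 152, 151, 154, 214, 253, 255, 255, 255, 255, 255, 255, 255, 255, 255] [255, 255, 255, 255, 255, 255, 255, 254, 253, 252, 246, 200, 152, 152, 152, 153, 151, 153, 152, 153]
row150 band [159, 159, 159, 159, 159, 157, 123, 62, 61, 62, 61, 61, 61, 61, 62, 60, 62, 61, 61, 61] [62, 61, 61, 62, 62, 62, 62, 62, 61, 61, 62, 60, 61, 66, 156, 159, 160, 159, 160, 160]
w6.npz col [3, 2, 2, 1, 246, 248, 253, 255, 255, 98, 59, 61, 60, 61, 61, 61, 61, 61, 61, 59, 59, 59, 59, 58, 255, 255, 255, 255]
row200 [117, 114, 111, 110, 109, 106, 105, 106, 104, 210, 253, 255, 255, 255, 255, 255, 255, 255, 255, 255] [255, 255, 255, 255, 255, 255, 255, 254, 253, 251, 245, 199, 153, 153, 154, 153, 154, 154, 153, 153]
row150 band [0, 0, 0, 0, 0, 0, 20, 60, 61, 60, 61, 60, 61, 61, 60, 61, 60, 60, 60, 60] [61, 61, 61, 60, 61, 61, 62, 61, 61, 60, 60, 61, 60, 64, 150, 155, 154, 155, 155, 157]
w7.npz col [254, 253, 253, 246, 173, 178, 219, 251, 254, 68, 58, 58, 57, 57, 57, 58, 57, 57, 56, 54, 55, 55, 41, 39, 222, 217, 217, 217]
row200 [236, 237, 237, 236, 236, 236, 236, 237, 235, 193, 188, 198, 202, 207, 211, 215, 216, 216, 216, 216] [216, 216, 216, 216, 215, 215, 211, 206, 202, 197, 190, 163, 142, 147, 204, 236, 236, 236, 236, 236]
row150 band [168, 167, 167, 166, 166, 169, 193, 60, 60, 60, 59, 60, 59, 60, 59, 59, 59, 58, 59, 60] [55, 55, 55, 55, 55, 55, 54, 55, 55, 54, 56, 54, 54, 63, 205, 203, 203, 202, 203, 203]
```

View pics/c8.png

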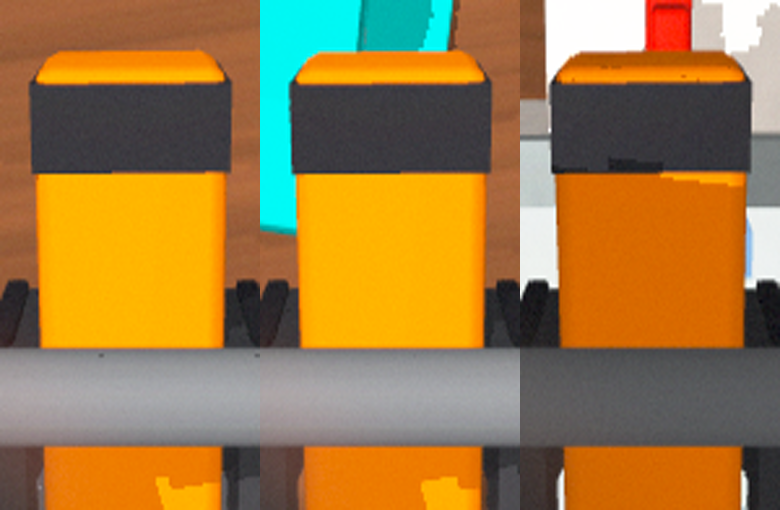

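There is no slip; only the shading changed. I use the lamp tip, known from the arm, to check the top camera's bias near the cover, then make the final correction.

Run:
```python
from h import *
t=load("t7.npz"); p,R=pose(); h=np.array([np.cos(np.radians(5.8)),np.sin(np.radians(5.8)),0])
tip=p+[0,0,.0187+.004]+.16*h; u=(147.7,141.1)
print(p.round(4),"tip arm",tip.round(4),"top",onz(t,*u,tip[2]).round(4))
# refine blade edges by dark mask
g=t["color"].max(2)
for v in(144,150,160,170): n=[x for x in range(138,160) if g[v,x]<75]; print(v,n[0],n[-1],"y top",onz(t,(n[0]+n[-1])/2,v,tip[2]).round(4))
for u0 in(146,148,150): print(u0,g[136:146,u0].tolist())
for psi,C in((5.8,(.603,.2405)),):
    h=np.array([np.cos(np.radians(psi)),np.sin(np.radians(psi)),0]); tcp=np.array([*C,.2293])-.1043*h
    plan([(tcp,lampR(psi,0),3,0)])
```

```text
[0.4977 0.2253 0.2433] tip arm [0.6569 0.2415 0.266 ] top [0.6549 0.2376 0.266 ]
144 150 150 y top [0.6469 0.2308 0.266 ]Traceback (most recent call last):
  File "<stdin>", line 7, in <module>
IndexError: list index out of range
```

Call:
send_rows(steps=[-0.1,0.2,0.5,0,0,0,0,-0.1,0.2,0.5,0,0,0,0,0,0.2,0.3,0,0,0,0,0,0,0,0,0,0,0,0,0,0,0,0,0,0,0,0,0,0,0,0,0])

```text
time: 19.38
ee_pos: [0.4989, 0.2317, 0.2299]
tcp_rot: [-3.141, -0.0, -3.04]
force: [-0.7, -0.9, -1.0]
opening: 0.0294
```

Run:
```python
from h import *
from bench import grab_frame,r
s=r.read_state(); p,R=s["ee_pos"],Ro.from_euler("xyz",s["tcp_rot"]); print(p.round(4),np.degrees(s["tcp_rot"]).round(1),s["force"].round(1),s["opening"])
L=p+R.apply([-.104,0,-.0187+.012]); print("light",L.round(4),"target",(.603,.2415,.236))
t=grab_frame("top"); f=grab_frame("scene")
a=cv2.resize(f["color"][110:270,170:395],None,fx=2,fy=2); b=cv2.resize(t["color"][100:280,120:345],None,fx=1.7,fy=1.7); h=max(a.shape[0],b.shape[0])
pad=lambda i: cv2.copyMakeBorder(i,0,h-i.shape[0],0,0,0)
o=np.hstack([pad(a),pad(b)]); o=o[:,:]; print(o.shape); cv2.imwrite("pics/c9.png",cv2.resize(o,(780,int(o.shape[0]*780/o.shape[1]))))
```

```text
[0.4989 0.2317 0.2299] [-180.    -0.  -174.2] [-0.7 -0.9 -1. ] 0.029386993696836818
light [0.6024 0.2422 0.2366] target (0.603, 0.2415, 0.236)
(320, 832, 3)
```

View pics/c9.png

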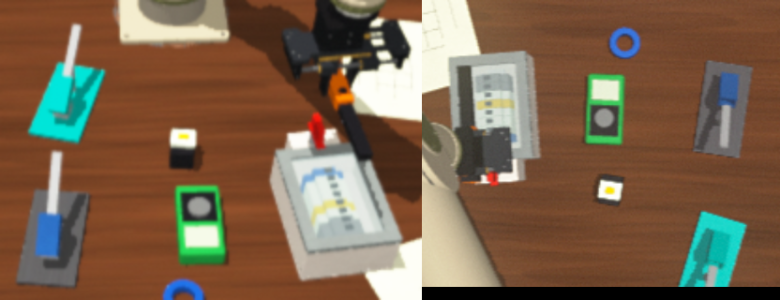

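The picture shows the lamp over the cover and the wing across the edge at (317,130). The holder is empty, and the meter, contactor and tape are where they were. I hand in.

```bash
python3 -c "
from bench import r
print(r.hand_in(), r.read_state()['time'])"
```

```text
the job is handed in; nothing more can be done
the job is handed in; nothing more can be done
```

The job is handed in: the red turnbutton is turned to its stop, and the lamp is held still over the middle of the cover. It took about 19.5 s of the 64 s; no verdict was reported.

- **Turnbutton:** I turned it counter-clockwise until the tool was forced past it at the stop. The wrist picture then showed the wing across the cover's edge, heading about 186°, and the cover still shut.
- **Lamp:** I drew it 89 mm back along its own axis, with hardly any side force. It did not slip in the grip.
- **Final pose:** The light strip is at about (0.602, 0.242, 0.237), computed from the arm's reading. My target was (0.603, 0.2415, 0.236). The lamp is level to within 0.1°, aligned with the row of switches to within my reading of the box heading, and about 15 cm above the cover.
- **Other objects:** The last pictures show the multimeter, contactor and tape where they were. The turquoise look-alike holder also looks unmoved; the turquoise lamp shape was outside those crops and I never went near it.

**Checks that disagreed:**
- The top camera placed things 2–4 mm away from where the arm read them. I corrected for this using the turnbutton's pivot and the lamp tip. Where I take the cover's middle to be could still be off by 2–3 mm.
- The first, higher approach to the lamp ran into the range limit of joint 6, so that pose was not reached. I went in from a lower point instead.

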